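# Shim the rocking banding wheel

## Task

The banding wheel rocks because one of its four feet has lost its rubber pad. With your fingertips push the loose wooden wedge along the bench, thin end first, under that bare foot until it is snug and takes up the rock, then press down firmly on top of that foot for a moment to check that the wheel no longer tips, and move clear, leaving the wheel level and the wedge in place. Only push the wedge, do not pick it up; do not shove the wheel along the bench, and keep off the freshly painted vase and the other things.

Things in the scene. Friction and masses are not known exactly. Their poses are not given: they have to be found in the camera images.
- wheel_stand: Decorator's banding wheel, about 5 kg, loose: green cast base, column 40 mm thick, four arms (26 mm wide, 20 to 45 mm above the bench) ending in round foot bosses 32 mm across, 155 mm from the column's axis. Origin: on that axis at bench level, z up, +x towards the foot without a rubber pad; the feet at +94, -94 and 180 degrees from +x have black pads 40 mm across, 9 mm thick.
- wheel_top (a point): Centre of the top of the free-turning aluminium wheelhead on the column, 120 mm above the bench; the disc is 180 mm across and 14 mm thick and carries the vase.
- bare_foot (a point): Centre of the flat green top of the bare foot (boss 32 mm across), 34 mm above the bench: the spot to press. Unshimmed, about 4 N here tips the wheel until the foot touches the bench; a firm check is some 10 to 20 N.
- bare_foot_underside (a point): Lowest point of the bare foot's domed steel underside (14 mm radius), hanging 7 mm above the bench; the wedge goes under here.
- wedge: Pale hardwood wedge flat on the bench outside the bare foot: 90 x 44 mm, 2 mm thick at the thin end, rising evenly to 14 mm at the square upright heel. Origin: centre of its underside; +x points to the thin end (45 mm ahead; heel face 45 mm behind). Slides with under 1 N; snug with the foot about 37 mm in from the thin end, then resists: push it home with 5 to 15 N and friction keeps it.
- vase: White porcelain vase with blue painting, 204 mm tall, 132 mm across, standing on the wheelhead (from 120 to 324 mm above the bench). Origin: centre of its underside. Not to be touched.
- cup_tall: White porcelain beaker, 98 mm tall, 74 mm across; origin centre of its underside. Leave alone.
- cup_painted: White beaker with blue dots, 98 mm tall, 74 mm across; origin centre of its underside. Leave alone.
- pigment_bowl: Blue bowl, 58 mm tall, 120 mm across; origin centre of its underside. Leave alone.
- pigment_jar: Glass jar with white lid, 110 mm tall, 72 mm across; origin centre of its underside. Leave alone.
- red_pot: Small red paint pot, 50 mm tall, 52 mm across; origin centre of its underside. Leave alone.
- ink_dish: Small white dish with dark blue pigment, 22 mm tall, 92 mm across; origin centre of its underside. Leave alone.
- brush: Painting brush lying on the bench, 220 mm long, 11 mm thick, along its x axis; origin under its middle. Leave alone.
Things that resemble listed ones, but are neither listed nor needed, are in the scene too. What is shaped like the wedge but red or turquoise is not meant.

How it is judged (in metres and radians):
On the way, in this order (a step that is already met when the one before it is completed fails the run):
1. the wedge is snug under the bare foot and carries load, the fingers off the wheel (contact force between wedge and wheel_stand above 1 N and angle between wheel_stand's own z axis and vertical below 0.012 rad and contact force between the fingers and wheel_stand below 0.5 N and x of bare_foot_underside in the frame of wedge between -0.045 and 0.043 m and y of bare_foot_underside in the frame of wedge between -0.02 and 0.02 m), for 0.2 s.
2. the bare foot is pressed down with at least 4 N and the wheel does not tip (contact force between the fingers and wheel_stand above 4 N and contact force between wedge and wheel_stand above 3 N and horizontal distance between the grasp point and bare_foot below 0.05 m and angle between wheel_stand's own z axis and vertical below 0.012 rad and x of bare_foot_underside in the frame of wedge between -0.045 and 0.043 m and y of bare_foot_underside in the frame of wedge between -0.02 and 0.02 m), for 0.2 s.
At the end, for the whole second after the job is handed in: The wedge lies flat under the bare foot (foot point over the wedge, within 20 mm of its centre line) and carries at least 0.6 N of it; the wheel is level within 0.7 degrees, within 20 mm of where it stood, vase upright, all at rest (contact force between wedge and wheel_stand above 0.6 N and angle between wheel_stand's own z axis and vertical below 0.012 rad and angle between each of vase, wedge's own z axis and vertical below 0.05 rad and linear speed of each of wheel_stand, wedge below 0.01 m/s and height (world z) of wedge below 0.004 m and distance of wheel_stand from where it was at the start of the episode below 0.02 m and x of bare_foot_underside in the frame of wedge between -0.045 and 0.043 m and y of bare_foot_underside in the frame of wedge between -0.02 and 0.02 m); the robot touches nothing.
It fails at once if the wedge is lifted or tipped up (height (world z) of wedge above 0.008 m or angle between wedge's own z axis and vertical above 0.17 rad).
It fails at once if the wheel is shoved more than 20 mm along the bench, lifted or tipped right over (distance of wheel_stand from where it was at the start of the episode above 0.02 m or angle between wheel_stand's own z axis and vertical above 0.1 rad).
It fails at once if the painted vase is touched (contact force between any of the fingers, the arm and vase above 0.3 N or angle between vase's own z axis and vertical above 0.2 rad).
It fails at once if a bystander is pushed or picked up (moved more than 20 mm) (distance of any of cup_tall, cup_painted, pigment_bowl, pigment_jar, red_pot, ink_dish, brush from where it was at the start of the episode above 0.02 m).
It also fails if it takes over 72 s, if anything falls off the work surface, if the arm or the gripper's body presses on something with over 40 N, if the wrist force passes 120 N, or if a joint passes its speed limit or range.

## Robot

A 6-joint arm with a two-finger parallel gripper is mounted at the origin on the work surface. World frame = base frame: x ahead of the robot, y to its left, z up, the work surface at z = 0. Lengths are in m, angles in degrees, forces in N, time in s.
With the tool pointing down it reaches from about 0.3 to 0.85 m from the base axis. Payload 5.4 kg.
Tool frame: the origin (TCP) lies between the finger pads; the fingertips stand 19 mm ahead of it and the grasp point (between the pads) is the TCP; z points along the fingers, y is the line along which they close (so a half turn about z gives the same grasp; the last joint's range is limited). The gripper opens to 85 mm and grips with 20 to 120 N. Pads are 22 mm wide; open, the fingers measure 114 mm over their backs; the gripper's body (76 mm by 85 mm) begins 54 mm behind the grasp point. The pads swing forward as they close: fully open they stand 13 mm farther back than shut.
Start: joints at [-83.428, 9.076, 91.501, -0, 79.423, -12.038], TCP at [0.183, -0.545, 0.25] pointing down, gripper open.
Joint ranges: [-166.64, 166.64], [-54.1, 131.32], [10.49, 154.53], [-73.88, 253.88], [9.74, 151.15], [-171.62, 171.62]. Speed limits (degrees/s): [147.25, 147.25, 180, 180, 180, 180].

## Interface

Orientations are given as a 3x3 rotation matrix whose columns are the frame's x, y, z axes.
In Python, from cell import state, capture, hand_in gives the robot as it stands.
- The arm moves only by the tool carry_out, never from a script. Its argument "moves" is one flat list of numbers, 7 for each row, row after row: the closure in counts, from 0 (fully open) to 255 (shut), then the shift along the world's x, y, z in m, then the turn, a rotation vector about the world's x, y, z in rad. A call has 1 to 8 rows; each row is the pose to reach, as a shift and turn from the pose commanded when the call began; what a row does not reach only later rows make up. A row lasts 1/12 s, in which the tool goes at most 41.7 mm and 7.16 degrees, less where a joint would pass 70% of its speed; a pose out of reach is approached as far as the arm can. A call with a gripper value outside its range is refused whole. The fingers move at their own pace and stop on an object; "force" is the grip in N (left out, the last holds). Time passes only in rows, so rows that repeat a pose let the fingers close. It gives the time, the measured TCP pose, the force, the opening and the grip force at its end, in the units of the state.
- state(): the state, without advancing time (a new reading comes with each control period).
- capture(name): name is "scene" or "top" or "wrist"; returns a dict with "image" (400x640x3 uint8, red, green, blue), "z_map" (400x640 float32, m along the optical axis (not along the pixel's ray), 0 where there is no reading), "K" (3x3 intrinsics, pixels), "origin" and "orientation" of the camera in the world; the wrist camera has in their place "T_tool_cam" (4x4, takes a point from camera to tool coordinates, whose origin is the TCP and whose axes are the flange's). Camera axes: x right, y up, looking along -z (the intrinsics and any distortion apply to the point x, -y, -z); pixel columns grow to the right and rows downward; lengths in m; the calibration is good to about 2 mm. A picture is of the moment at which its call begins: read the wrist's pose just before it.
- hand_in(): hands the job in; it is judged then, once.
The state is a dict: "t": time; "joint_pos": joint angles; "joint_velocities": joint speeds; "effort": joint torques, N m; "tool_pos": TCP position; "ee_rot": TCP orientation; "contact_force": force on the tool from outside, world axes, zero at the start; "ft_torque": the same for the moment, N m; "gripper_width": finger opening in m; "finger_force": force on a finger pad.
Only numpy, scipy, OpenCV 4.12 (cv2) and the standard library are available. Lean on these libraries where they do the work, as an engineer would, in place of code of your own. Each camera call takes 0.05 s, during which the arm holds its last target. There are 200 camera calls.

## Working session

There is one attempt and no reset: what is moved stays moved. The work goes in short steps, Python scripts to look and compute and a tool call to move; the robot and the scene stay as the last step left them, time stands still between calls to the robot, and variables do not carry over. Pictures are saved under pics/ and viewed, at most 10 in all, crops included, and the job is handed in when it is done.

Besides the shell and the picture viewer there is one more tool, called after "Call:" as name(argument=value, ...), one argument or row to a line, values as JSON. carry_out: Moves the arm, as the interface text tells. Its arguments: {"type":"object","properties":{"moves":{"type":"array"},"force":{"type":"number"}},"required":["moves"]}

```bash
mkdir -p pics; ls; cat > h.py <<'E'
import numpy as np, cv2
from cell import state, capture, hand_in
def cloud(c):
    z=c["z_map"]; K=np.array(c["K"]); v,u=np.mgrid[0:z.shape[0],0:z.shape[1]]
    p=np.stack([(u-K[0,2])/K[0,0]*z,-(v-K[1,2])/K[1,1]*z,-z],-1)
    if "origin" in c: R,o=np.array(c["orientation"]),np.array(c["origin"])
    else:
        s=c["s"]; T=np.array(c["T_tool_cam"]); Rt=np.array(s["ee_rot"]); R=Rt@T[:3,:3]; o=Rt@T[:3,3]+np.array(s["tool_pos"])
    w=p@R.T+o; w[z==0]=np.nan
    return w
def save(n,im): cv2.imwrite("pics/"+n,cv2.cvtColor(im,cv2.COLOR_RGB2BGR))
E
python3 - <<'E'
from h import *
import pickle
s=state();print({k:np.round(v,3).tolist() for k,v in s.items()})
for n in ("top","scene"):
    c=capture(n);pickle.dump(c,open(n+".pkl","wb"));save(n+"0.png",c["image"]);print(n,c["origin"],c["K"],[k for k in c])
E
```

```text
pics
{'t': 0.0, 'joint_pos': [-83.428, 9.114, 91.574, -0.001, 79.422, -12.037], 'joint_velocities': [-0.103, 0.04, -0.029, 0.021, -0.093, 0.001], 'effort': [-0.001, -39.601, -33.143, -0.0, 0.008, 0.0], 'tool_pos': [0.183, -0.544, 0.249], 'ee_rot': [[0.948, 0.319, -0.0], [0.319, -0.948, 0.002], [0.0, -0.002, -1.0]], 'contact_force': [0.334, -0.102, 0.089], 'ft_torque': [-0.011, 0.054, 0.019], 'finger_force': 0.0, 'gripper_width': 0.085}
top [ 0.3861831  -0.02542678  1.07683209] [[370.95776586   0.         323.7998712 ]
 [  0.         370.95776586 201.20360655]
 [  0.           0.           1.        ]] ['image', 'z_map', 'K', 'origin', 'orientation']
scene [ 1.09590999 -0.15214028  1.03098841] [[391.57118861   0.         315.01164356]
 [  0.         391.57118861 203.04168056]
 [  0.           0.           1.        ]] ['image', 'z_map', 'K', 'origin', 'orientation']
```

View pics/top0.png

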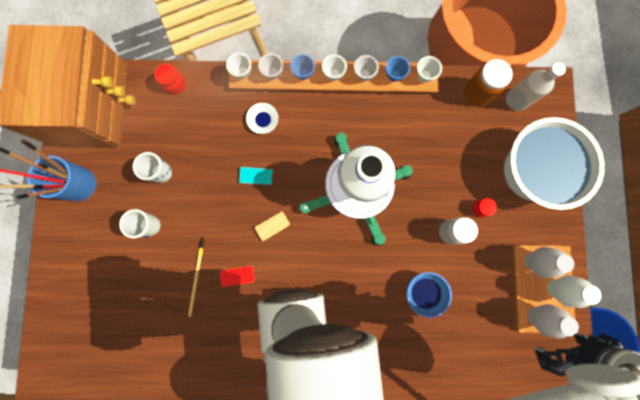

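View pics/scene0.png

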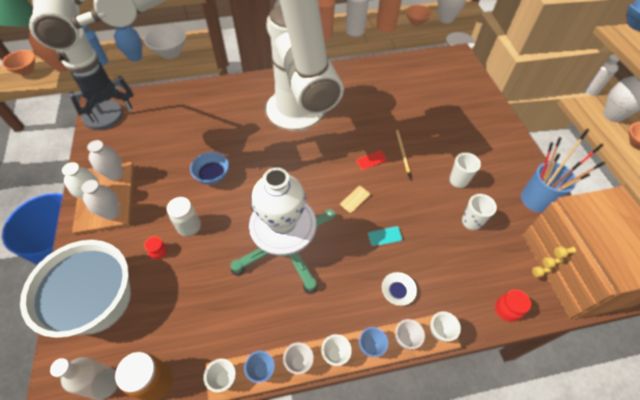

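The top view shows the pale wedge at (272,226). The wheel column is near (360,183), with feet at (305,209), (342,140), (407,171) and (378,239). The one facing the wedge, (305,209), looks bare. The scene view agrees: wedge at (355,199), bare foot at (330,213).

```bash
python3 - <<'E'
from h import *
import pickle
for n,box in (("top",(240,190,420,260)),("scene",(225,180,380,300))):
    c=pickle.load(open(n+".pkl","rb"));w=cloud(c)
    hsv=cv2.cvtColor(c["image"],cv2.COLOR_RGB2HSV);H,S,V=[hsv[...,i].astype(int) for i in range(3)]
    print(n)
    lo=(H>12)&(H<28)&(V>150)&(S>60)&(S<190)
    reg=np.zeros(lo.shape,bool)
    if n=="top": reg[205:245,248:296]=1
    else: reg[182:218,335:375]=1
    m=lo&reg
    P=w[m];P=P[~np.isnan(P[:,0])];print("wedge n",len(P),"cent",P.mean(0).round(4))
    r=cv2.minAreaRect((P[:,:2]*1000).astype(np.float32));print("rect",r,cv2.boxPoints(r).round(0).tolist())
    A=np.c_[P[:,:2]-P[:,:2].mean(0),np.ones(len(P))];k=np.linalg.lstsq(A,P[:,2],rcond=None)[0];print("slope",k.round(4),"zrange",np.percentile(P[:,2],[3,97]))
    g=(H>60)&(H<88)&(S>90)&(w[...,2]<0.06)&(w[...,2]>0.0)
    xy=w[...,:2]
    g&=np.hypot(xy[...,0]-0.43,xy[...,1]+0.13)<.25
    nn,lab,st,ce=cv2.connectedComponentsWithStats(g.astype(np.uint8))
    for i in range(1,nn):
        if st[i,4]>25:
            q=w[lab==i];print(st[i].tolist(),q.mean(0).round(4),"z",np.percentile(q[:,2],[5,50,95]).round(4))
    h=(np.abs(w[...,2]-.12)<.006)&(np.hypot(xy[...,0]-0.43,xy[...,1]+0.13)<.14)
    q=w[h][:,:2];print("disc",len(q),cv2.minEnclosingCircle((q*1000).astype(np.float32)))
E
```

```text
top
wedge n 612 cent [0.4458 0.111  0.0067]
rect ((446.4674072265625, 111.6868896484375), (52.72315216064453, 98.73745727539062), 32.09280776977539) [[398.0, 140.0], [450.0, 56.0], [495.0, 84.0], [443.0, 168.0]]
slope [-0.0664  0.0837  0.0067] zrange [-0.00163872  0.01493573]
[339, 146, 10, 7, 53] [ 0.6673 -0.0933  0.0326] z [0.0295 0.0325 0.0361]
[396, 166, 16, 13, 152] [ 0.6025 -0.264   0.0329] z [0.0284 0.0336 0.0375]
[300, 196, 30, 17, 219] [ 0.5069 -0.0106  0.0337] z [0.0296 0.033  0.0404]
[366, 217, 19, 28, 252] [ 0.4323 -0.1822  0.0334] z [0.0297 0.033  0.0395]
disc 1059 ((534.8300170898438, -127.83200073242188), 86.6156005859375)
scene
wedge n 459 cent [0.4463 0.1118 0.0036]
rect ((441.9989013671875, 114.19904327392578), (56.080230712890625, 111.10623168945312), 34.35464096069336) [[388.0, 144.0], [450.0, 53.0], [496.0, 84.0], [434.0, 176.0]]
slope [0.0479 0.1199 0.0036] zrange [-0.00468598  0.01177783]
[233, 252, 24, 18, 137] [ 0.6049 -0.2557  0.0314] z [0.028  0.0313 0.0363]
[296, 263, 12, 13, 62] [ 0.6608 -0.099   0.0314] z [0.0276 0.0298 0.039 ]
disc 264 ((538.511962890625, -127.59038543701172), 87.02091217041016)
```

```bash
python3 - <<'E'
from h import *
import pickle
a=pickle.load(open("top.pkl","rb"))["image"][130:250,240:420];save("crop.png",cv2.resize(a,None,fx=4.4,fy=4.4,interpolation=cv2.INTER_CUBIC))
E
```

```text
(no output)
```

View pics/crop.png

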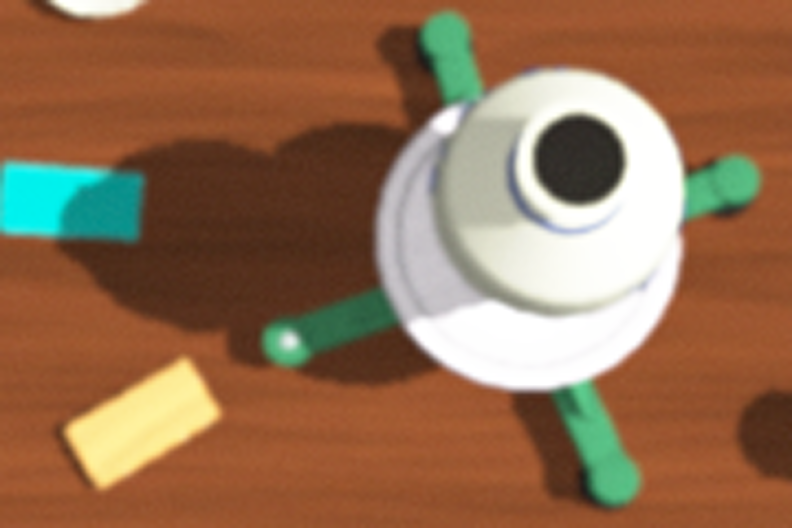

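```bash
python3 - <<'E'
from h import *
import pickle
c=pickle.load(open("top.pkl","rb"));K=c["K"];R=np.array(c["orientation"]);o=np.array(c["origin"])
def px(u,v,z):
    d=R@np.array([(u-K[0,2])/K[0,0],-(v-K[1,2])/K[1,1],-1]);return (o+d*(z-o[2])/d[2])[:2]
f=lambda a,b,z:px(240+a/4.4-.4,130+b/4.4-.4,z)
F=[f(285,342,.034),f(447,38,.034),f(735,182,.034),f(613,480,.034)]
print(np.round(F,4)); C=np.array([.536,-.128])
for p in F: d=p-C;print(np.hypot(*d).round(4),np.degrees(np.arctan2(d[1],d[0])).round(1))
thin=[f(187,357,.002),f(222,412,.002)];heel=[f(62,433,.014),f(100,491,.014)]
T=np.mean(thin,0);H=np.mean(heel,0);d=T-H;print(np.round(thin+heel,4),"T",T,"H",H,np.hypot(*d),"ang",np.degrees(np.arctan2(d[1],d[0])))
fd=F[0]-T;u=d/np.hypot(*d);print("foot rel thin along/lat",fd@u,np.cross(u,fd), "edge angs",[np.degrees(np.arctan2(*(a-b)[::-1])).round(1) for a,b in zip(thin,heel)])
E
```

```text
[[ 0.4968  0.0179]
 [ 0.6993 -0.0851]
 [ 0.6055 -0.2735]
 [ 0.4111 -0.1925]]
0.151 105.0
0.1689 14.7
0.1613 -64.5
0.1406 -152.7
[[0.4895 0.0837]
 [0.4534 0.0598]
 [0.4378 0.1622]
 [0.4006 0.1364]] T [0.47143408 0.07175595] H [0.41920617 0.14934414] 0.09352903973284288 ang -56.05382400913297
foot rel thin along/lat 0.05889287098010848 -0.0090082852330935 edge angs [np.float64(-56.6), np.float64(-55.5)]<stdin>:12: DeprecationWarning: Arrays of 2-dimensional vectors are deprecated. Use arrays of 3-dimensional vectors instead. (deprecated in NumPy 2.0)
```

The bare foot is near (0.497, 0.018), confirmed by the 94° pattern. The wedge heading is about -56°, and the radial direction inward is -69.5°. I'll move towards the hover pose with the fingers shut.

Call:
carry_out(
  moves=[255,0.1,0.31,0.02,0,0,0.95,255,0.1,0.31,0.02,0,0,0.95,255,0.1,0.31,0.02,0,0,0.95,255,0.1,0.31,0.02,0,0,0.95,255,0.1,0.31,0.02,0,0,0.95,255,0.1,0.31,0.02,0,0,0.95,255,0.1,0.31,0.02,0,0,0.95,255,0.1,0.31,0.02,0,0,0.95],
  force=40,
)

```text
t: 0.77
tool_pos: [0.2836, -0.2323, 0.2699]
ee_rot: [[0.286, 0.958, 0.0], [0.958, -0.286, 0.001], [0.001, -0.0, -1.0]]
contact_force: [1.0, -0.2, 1.0]
gripper_width: 0.0
finger_force: 0.0
```

Call:
carry_out(
  moves=[255,0.05,0.32,-0.02,0,0,0.883,255,0.05,0.32,-0.02,0,0,0.883,255,0.05,0.32,-0.02,0,0,0.883,255,0.05,0.32,-0.02,0,0,0.883,255,0.05,0.32,-0.02,0,0,0.883,255,0.05,0.32,-0.02,0,0,0.883,255,0.05,0.32,-0.02,0,0,0.883,255,0.05,0.32,-0.02,0,0,0.883],
)

```text
t: 1.43
tool_pos: [0.3329, 0.0879, 0.25]
ee_rot: [[-0.56, 0.829, 0.001], [0.829, 0.56, 0.0], [0.0, 0.001, -1.0]]
contact_force: [0.8, -0.4, 0.2]
gripper_width: -0.0
finger_force: 0.0
```

```bash
python3 - <<'E'
from h import *
import pickle
s=state();c=capture("wrist");c["s"]=s;pickle.dump(c,open("w1.pkl","wb"));save("w1.png",c["image"])
print(s["t"],s["tool_pos"],s["joint_pos"],np.array(c["T_tool_cam"]).round(3).tolist(),c["K"][0])
E
```

```text
1.4333 [0.33288309 0.08792315 0.24999662] [-5.61151257e+00 -2.94287364e+01  1.24962541e+02  3.05653719e-02
  8.44403237e+01 -3.96460163e+01] [[0.001, 0.954, 0.299, 0.076], [1.0, -0.001, -0.0, 0.002], [-0.0, 0.299, -0.954, -0.124], [0.0, 0.0, 0.0, 1.0]] [338.14914331   0.         321.37034182]
```

View pics/w1.png

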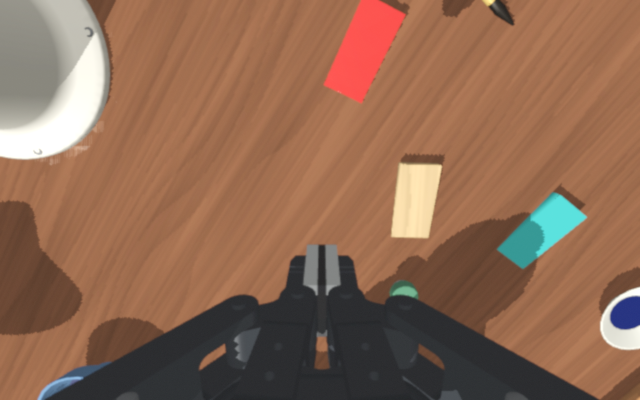

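The wedge sits at about (415,200), with its heel upwards at row 163. The green bare foot is peeking out at (403,291), and the fingertips are at (322,250).

```bash
cat >> h.py <<'E'
def ray(c,u,v,z):
    K=np.array(c["K"]); s=c["s"]; T=np.array(c["T_tool_cam"]); Rt=np.array(s["ee_rot"]); R=Rt@T[:3,:3]; o=Rt@T[:3,3]+np.array(s["tool_pos"])
    d=R@np.array([(u-K[0,2])/K[0,0],-(v-K[1,2])/K[1,1],-1]); return (o+d*(z-o[2])/d[2])[:2]
def wedge(c,box):
    im=c["image"];hsv=cv2.cvtColor(im,cv2.COLOR_RGB2HSV);H,S,V=[hsv[...,i].astype(int) for i in range(3)]
    m=((H>12)&(H<28)&(V>150)&(S>50)&(S<150)).astype(np.uint8);k=np.zeros_like(m);k[box[1]:box[3],box[0]:box[2]]=1;m*=k
    cn=max(cv2.findContours(m,0,2)[0],key=cv2.contourArea)
    return cv2.approxPolyDP(cn,6,True)[:,0]
E
python3 - <<'E'
from h import *
import pickle
c=pickle.load(open("w1.pkl","rb"));q=wedge(c,(370,150,460,255));print(q.tolist())
q=q[np.argsort(q[:,1])];
P=[ray(c,u+.0,v,.014 if v<200 else .002) for u,v in q];print(np.round(P,4))
H=(P[0]+P[1])/2;T=(P[-1]+P[-2])/2;d=T-H;print("H",H,"T",T,np.hypot(*d),np.degrees(np.arctan2(d[1],d[0])))
w=cloud(c);print("bench z",np.nanmedian(w[100:150,420:500,2]), "wedge z heel/thin",np.nanmedian(w[166:170,405:438,2]),np.nanmedian(w[230:235,396:426,2]))
hsv=cv2.cvtColor(c["image"],cv2.COLOR_RGB2HSV);g=(hsv[...,0]>55)&(hsv[...,0]<85)&(hsv[...,1]>80);g[:, :385]=0;g[:275]=0;g[305:]=0;g[:,425:]=0
v,u=np.nonzero(g);print("foot px",u.min(),u.max(),v.min(),v.max());p=w[g];print(np.nanmedian(p,0),ray(c,(u.min()+u.max())/2,v.min(),.034))
E
```

```text
[[398, 162], [390, 236], [428, 238], [442, 166]]
[[0.4014 0.1381]
 [0.4437 0.1614]
 [0.4525 0.0613]
 [0.4918 0.0848]]
H [0.4225427  0.14974032] T [0.47214035 0.07303795] 0.09134100837455653 -57.11229079684499
bench z 0.000632285631987084 wedge z heel/thin 0.01434018490159178 0.0036147817424029838
foot px 391 416 282 298
[0.49120742 0.02546928 0.03387872] [0.4863675  0.03230731]
```

Call:
carry_out(
  moves=[255,0.035,0.043,0,0,0,0,255,0.07,0.086,-0.01,0,0,0,255,0.071,0.087,-0.05,0,0,0,255,0.071,0.087,-0.09,0,0,0,255,0.071,0.087,-0.13,0,0,0,255,0.071,0.087,-0.17,0,0,0,255,0.071,0.087,-0.2,0,0,0,255,0.071,0.087,-0.21,0,0,0],
)

```text
t: 2.15
tool_pos: [0.3995, 0.1714, 0.0349]
ee_rot: [[-0.554, 0.833, -0.011], [0.833, 0.554, -0.001], [0.005, -0.01, -1.0]]
contact_force: [-0.9, 0.5, -1.2]
gripper_width: 0.0
finger_force: 0.0
```

Call:
carry_out(
  moves=[255,0,0,-0.008,0,0,0,255,0,0,-0.015,0,0,0,255,0,0,-0.015,0,0,0,255,0,0,-0.015,0,0,0],
)

```text
t: 2.48
tool_pos: [0.406, 0.1722, 0.0269]
ee_rot: [[-0.554, 0.833, 0.003], [0.833, 0.554, 0.0], [-0.001, 0.003, -1.0]]
contact_force: [-0.0, 0.1, 1.2]
gripper_width: -0.0003
finger_force: 0.0
```

Call:
carry_out(
  moves=[255,0,0,-0.004,0,0,0,255,0.005,-0.008,-0.004,0,0,0,255,0.011,-0.016,-0.004,0,0,0,255,0.017,-0.0245,-0.004,0,0,-0.023,255,0.023,-0.0325,-0.004,0,0,-0.045,255,0.0295,-0.041,-0.004,0,0,-0.068,255,0.0355,-0.049,-0.004,0,0,-0.091,255,0.0355,-0.049,-0.004,0,0,-0.091],
)

```text
t: 3.15
tool_pos: [0.4418, 0.1214, 0.0217]
ee_rot: [[-0.473, 0.881, 0.002], [0.881, 0.473, -0.0], [-0.001, 0.001, -1.0]]
contact_force: [0.1, -1.0, -0.1]
gripper_width: 0.0001
finger_force: 0.0
```

```bash
cat > look.py <<'E'
from h import *
import sys,pickle
s=state();c=capture("top");K=c["K"];R=np.array(c["orientation"]);o=np.array(c["origin"])
print(s["t"],np.round(s["tool_pos"],4),np.round(s["contact_force"],2))
pickle.dump(c,open(sys.argv[1]+".pkl","wb"))
save(sys.argv[1]+".png",cv2.resize(c["image"][130:250,240:420],None,fx=4.4,fy=4.4,interpolation=cv2.INTER_CUBIC))
s=state();c=capture("wrist");c["s"]=s;pickle.dump(c,open(sys.argv[1]+"w.pkl","wb"));save(sys.argv[1]+"w.png",c["image"])
E
python3 look.py l1
```

```text
3.15 [0.4418 0.1214 0.0217] [ 0.13 -0.96 -0.09]
```

View pics/l1.png

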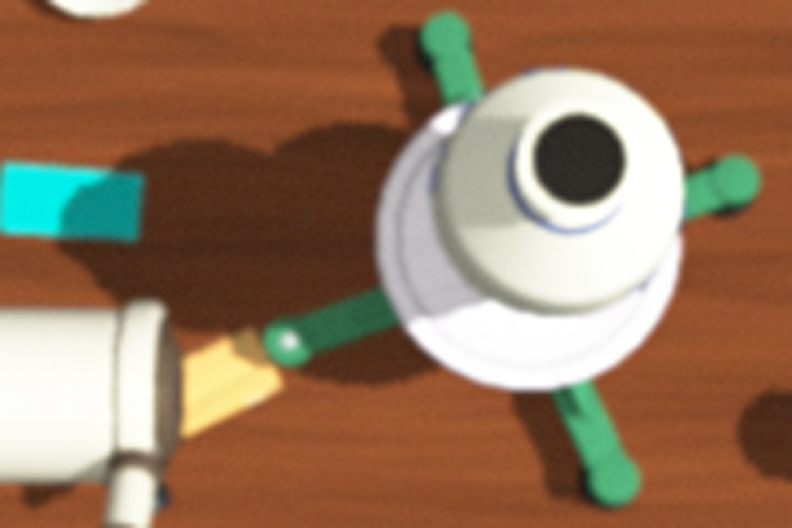

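The wedge's thin end is at about (266,359) in the crop and has reached the foot at (285,342), with the heading about -63°. The foot looks a few mm left of the centreline, so I'll measure it.

```bash
cat > meas.py <<'E'
from h import *
import pickle,sys
s=state();print(s["t"],np.round(s["tool_pos"],4),np.round(s["contact_force"],2),np.degrees(np.arctan2(s["ee_rot"][1][0],s["ee_rot"][0][0])).round(1))
c=pickle.load(open(sys.argv[1]+".pkl","rb"));K=c["K"];R=np.array(c["orientation"]);o=np.array(c["origin"])
def px(u,v,z):
    d=R@np.array([(u-K[0,2])/K[0,0],-(v-K[1,2])/K[1,1],-1]);return (o+d*(z-o[2])/d[2])[:2]
hsv=cv2.cvtColor(c["image"],cv2.COLOR_RGB2HSV);H,S,V=[hsv[...,i].astype(int) for i in range(3)]
m=(H>12)&(H<28)&(V>120)&(S>60)&(S<190);k=np.zeros_like(m);k[195:240,278:325]=1;m&=k
r=np.array([(u,np.nonzero(m[:,u])[0].max()) for u in range(280,325) if m[:,u].sum()>2]);print(r.tolist())
E
python3 meas.py l1; python3 - <<'E'
import sys;sys.argv=["","l1"];sys.path.insert(0,".")
from h import *
import pickle
c=pickle.load(open("l1w.pkl","rb"));q=wedge(c,(250,100,420,300));print(q.tolist())
print([ray(c,u,v,.014).round(4).tolist() for u,v in q])
E
```

```text
3.25 [0.4402 0.1226 0.0212] [-0.88  1.92 -0.11] 118.4
[[280, 228], [281, 229], [282, 229], [283, 229], [284, 228], [285, 228], [286, 227], [287, 227], [288, 226], [289, 226], [290, 225], [291, 225], [292, 224], [293, 224], [294, 223], [295, 223], [296, 222], [297, 222], [298, 221], [299, 221], [300, 220], [301, 220], [302, 219], [303, 219], [304, 218]]
[[361, 288], [374, 299]]
[[0.4617, 0.1247], [0.4697, 0.1226]]
```

View pics/l1w.png

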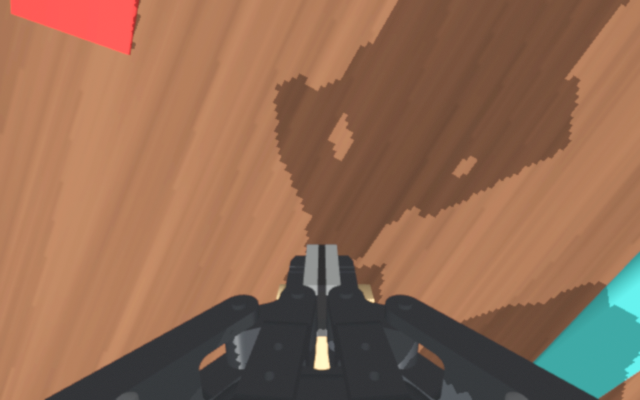

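```bash
cat >> meas.py <<'E'
r=r[6:-2]; f=np.polyfit(r[:,0],r[:,1]+.5,1)
A=px(r[0,0],np.polyval(f,r[0,0]),.006);B=px(r[-1,0],np.polyval(f,r[-1,0]),.002)
d=(B-A)/np.linalg.norm(B-A);n=np.array([-d[1],d[0]]);F=np.array([.496,.0185])
print("head",np.degrees(np.arctan2(d[1],d[0])),"foot lateral",(F-B)@n-.022)
E
python3 meas.py l1
```

```text
3.25 [0.4402 0.1226 0.0212] [-0.88  1.92 -0.11] 118.4
[[280, 228], [281, 229], [282, 229], [283, 229], [284, 228], [285, 228], [286, 227], [287, 227], [288, 226], [289, 226], [290, 225], [291, 225], [292, 224], [293, 224], [294, 223], [295, 223], [296, 222], [297, 222], [298, 221], [299, 221], [300, 220], [301, 220], [302, 219], [303, 219], [304, 218]]
head -62.22601508573553 foot lateral 0.0030988688777568267
```

Call:
carry_out(
  moves=[255,0.0035,-0.006,0,0,0,0,255,0.007,-0.012,0,0,0,0,255,0.0105,-0.018,0,0,0,0,255,0.014,-0.024,0,0,0,0,255,0.0175,-0.03,0,0,0,0,255,0.021,-0.036,0,0,0,0,255,0.0225,-0.039,0,0,0,0,255,0.0225,-0.039,0,0,0,0],
)

```text
t: 3.92
tool_pos: [0.4631, 0.0833, 0.0215]
ee_rot: [[-0.475, 0.88, 0.001], [0.88, 0.475, -0.0], [-0.0, 0.0, -1.0]]
contact_force: [0.4, -0.0, 0.6]
gripper_width: 0.0
finger_force: 0.0
```

```bash
python3 look.py l2; python3 meas.py l2|tail -1;  python3 meas.py l2|head -1
```

```text
3.9167 [0.4631 0.0833 0.0215] [ 0.37 -0.03  0.56]
head -73.81443113214323 foot lateral 0.0009087494835148709
4.0167 [0.4624 0.084  0.0213] [ 0.21 -0.69 -0.23] 118.4
```

View pics/l2.png

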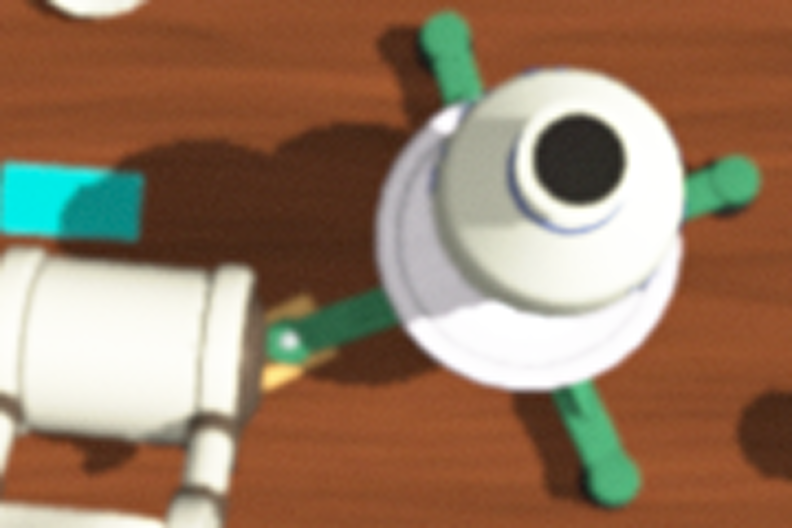

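The wedge is now under the foot (285,342), with its lower edge at (262,388) to (335,350), and roughly centred. I'll push the rest gently and watch the force.

Call:
carry_out(
  moves=[255,0.001,-0.002,0,0,0,0,255,0.002,-0.004,0,0,0,0,255,0.003,-0.006,0,0,0,0,255,0.0035,-0.007,0,0,0,0,255,0.0035,-0.007,0,0,0,0,255,0.0035,-0.007,0,0,0,0],
)

```text
t: 4.52
tool_pos: [0.466, 0.077, 0.0213]
ee_rot: [[-0.476, 0.88, 0.0], [0.88, 0.476, -0.0], [-0.0, 0.0, -1.0]]
contact_force: [0.4, 0.1, 0.6]
gripper_width: 0.0002
finger_force: 0.0
```

Call:
carry_out(
  moves=[255,0.0005,-0.001,0,0,0,0,255,0.001,-0.002,0,0,0,0,255,0.001,-0.002,0,0,0,0,255,0.001,-0.002,0,0,0,0],
)

```text
t: 4.85
tool_pos: [0.467, 0.075, 0.0213]
ee_rot: [[-0.476, 0.88, 0.0], [0.88, 0.476, -0.0], [-0.0, 0.0, -1.0]]
contact_force: [0.1, 0.1, 0.3]
gripper_width: 0.0001
finger_force: 0.0
```

Call:
carry_out(
  moves=[255,0.0005,-0.001,0,0,0,0,255,0.001,-0.002,0,0,0,0,255,0.001,-0.002,0,0,0,0,255,0.001,-0.002,0,0,0,0],
)

```text
t: 5.18
tool_pos: [0.4679, 0.0732, 0.0213]
ee_rot: [[-0.476, 0.88, -0.0], [0.88, 0.476, 0.0], [0.0, -0.0, -1.0]]
contact_force: [-0.3, 1.1, 1.5]
gripper_width: 0.0004
finger_force: 0.8
```

Call:
carry_out(
  moves=[255,0.0005,-0.001,0,0,0,0,255,0.0005,-0.001,0,0,0,0,255,0.0005,-0.001,0,0,0,0],
)

```text
t: 5.43
tool_pos: [0.4682, 0.0723, 0.0213]
ee_rot: [[-0.476, 0.88, -0.001], [0.88, 0.476, 0.0], [0.001, -0.0, -1.0]]
contact_force: [-1.7, 3.8, 2.6]
gripper_width: -0.0
finger_force: 2.1
```

Call:
carry_out(
  moves=[255,0.0005,-0.001,0,0,0,0,255,0.0005,-0.001,0,0,0,0,255,0.0005,-0.001,0,0,0,0],
)

```text
t: 5.68
tool_pos: [0.4685, 0.0716, 0.0213]
ee_rot: [[-0.476, 0.88, -0.001], [0.88, 0.476, 0.001], [0.001, -0.0, -1.0]]
contact_force: [-2.9, 5.6, 3.8]
gripper_width: 0.0
finger_force: 2.9
```

Call:
carry_out(
  moves=[255,0.0005,-0.001,0,0,0,0,255,0.0005,-0.001,0,0,0,0,255,0.0005,-0.001,0,0,0,0],
)

```text
t: 5.93
tool_pos: [0.4686, 0.0712, 0.0212]
ee_rot: [[-0.476, 0.88, -0.002], [0.88, 0.476, 0.002], [0.003, -0.001, -1.0]]
contact_force: [-4.7, 8.4, 5.2]
gripper_width: -0.0001
finger_force: 4.5
```

Call:
carry_out(
  moves=[255,0.0005,-0.001,0,0,0,0,255,0.0005,-0.001,0,0,0,0,255,-0.001,0.002,0,0,0,0,255,-0.003,0.006,0,0,0,0,255,-0.008,0.016,0,0,0,0,255,-0.014,0.028,0,0,0,0,255,-0.014,0.028,0.02,0,0,0,255,-0.014,0.028,0.05,0,0,0],
)

```text
t: 6.6
tool_pos: [0.4519, 0.099, 0.0689]
ee_rot: [[-0.477, 0.879, -0.007], [0.879, 0.477, -0.0], [0.003, -0.007, -1.0]]
contact_force: [1.1, -0.2, -0.0]
gripper_width: -0.0003
finger_force: 0.0
```

Call:
carry_out(
  moves=[255,0,0,0.03,0,0,0,255,0,0.015,0.06,0,0,0,255,0,0.03,0.08,0,0,0,255,0,0.03,0.08,0,0,0],
)

```text
t: 6.93
tool_pos: [0.4585, 0.1301, 0.1563]
ee_rot: [[-0.477, 0.879, 0.01], [0.879, 0.477, 0.001], [-0.004, 0.009, -1.0]]
contact_force: [0.9, 0.4, 1.1]
gripper_width: 0.0002
finger_force: 0.0
```

```bash
python3 look.py l3; python3 meas.py l3|head -1; python3 -c "
import cv2;a=cv2.imread('pics/l3.png')[150:];b=cv2.resize(cv2.imread('pics/l3w.png'),(792,495))[200:];cv2.imwrite('pics/l3c.png',cv2.resize(cv2.vconcat([a,b]),(690,585)))"
```

```text
6.9333 [0.4585 0.1301 0.1563] [0.94 0.43 1.06]
7.0333 [0.4557 0.1285 0.1517] [-0.   -0.41 -0.32] 118.5
```

View pics/l3c.png

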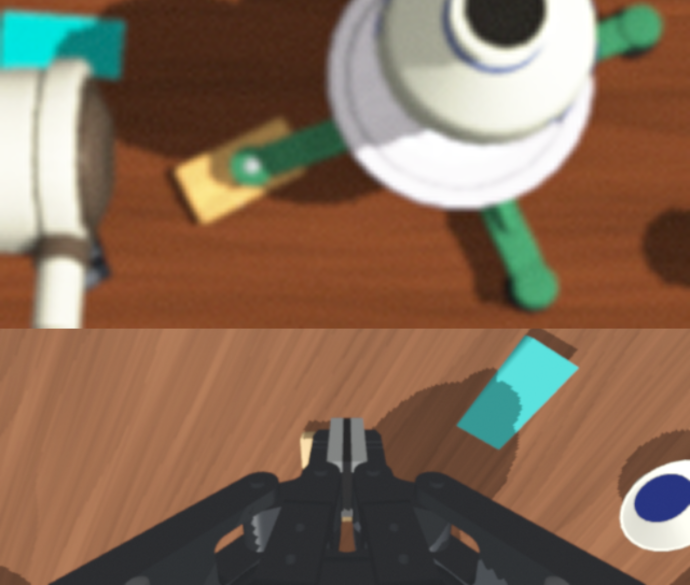

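The wedge is centred under the foot (250,165) and lies flat, with its heel at (190,197). Next I'll move over the foot with a slight outward tilt.

Call:
carry_out(
  moves=[255,0,0,0,-0.1,-0.037,0,255,0,0,0,-0.197,-0.0735,0,255,0.01,-0.028,0,-0.197,-0.0735,0,255,0.02,-0.055,0,-0.197,-0.0735,0,255,0.03,-0.083,-0.015,-0.197,-0.0735,0,255,0.04,-0.11,-0.04,-0.197,-0.0735,0,255,0.04,-0.11,-0.06,-0.197,-0.0735,0,255,0.04,-0.11,-0.06,-0.197,-0.0735,0],
)

```text
t: 7.7
tool_pos: [0.4908, 0.0168, 0.0852]
ee_rot: [[-0.468, 0.882, 0.061], [0.861, 0.47, -0.195], [-0.2, -0.039, -0.979]]
contact_force: [-0.6, 0.6, 0.1]
gripper_width: -0.0001
finger_force: 0.0
```

Call:
carry_out(
  moves=[255,0,0,-0.015,0,0,0,255,0,0,-0.025,0,0,0,255,0,0,-0.025,0,0,0,255,0,0,-0.025,0,0,0],
)

```text
t: 8.03
tool_pos: [0.4946, 0.0185, 0.0657]
ee_rot: [[-0.469, 0.88, 0.071], [0.859, 0.474, -0.195], [-0.206, -0.031, -0.978]]
contact_force: [0.3, 0.7, 0.0]
gripper_width: -0.0001
finger_force: 0.0
```

Position is good: (0.4946, 0.0185). Lowering gently.

Call:
carry_out(
  moves=[255,0,0,-0.004,0,0,0,255,0,0,-0.008,0,0,0,255,0,0,-0.01,0,0,0,255,0,0,-0.01,0,0,0],
)

```text
t: 8.37
tool_pos: [0.4952, 0.0182, 0.056]
ee_rot: [[-0.469, 0.88, 0.072], [0.859, 0.473, -0.196], [-0.206, -0.029, -0.978]]
contact_force: [0.1, -0.5, -1.9]
gripper_width: -0.0003
finger_force: 0.0
```

Call:
carry_out(
  moves=[255,0,0,-0.001,0,0,0,255,0,0,-0.001,0,0,0,255,0,0,-0.001,0,0,0],
)

```text
t: 8.62
tool_pos: [0.4956, 0.0181, 0.0554]
ee_rot: [[-0.468, 0.881, 0.073], [0.859, 0.473, -0.196], [-0.207, -0.029, -0.978]]
contact_force: [0.3, -0.1, 0.4]
gripper_width: 0.0001
finger_force: 0.0
```

Call:
carry_out(
  moves=[255,0,0,-0.001,0,0,0,255,0,0,-0.002,0,0,0,255,0,0,-0.002,0,0,0],
)

```text
t: 8.87
tool_pos: [0.4959, 0.0181, 0.054]
ee_rot: [[-0.468, 0.881, 0.073], [0.859, 0.473, -0.196], [-0.207, -0.029, -0.978]]
contact_force: [-3.0, 1.4, 5.2]
gripper_width: 0.0001
finger_force: 3.1
```

Call:
carry_out(
  moves=[255,0,0,-0.001,0,0,0,255,0,0,-0.001,0,0,0,255,0,0,-0.001,0,0,0],
)

```text
t: 9.12
tool_pos: [0.4959, 0.0181, 0.0538]
ee_rot: [[-0.468, 0.881, 0.073], [0.859, 0.473, -0.196], [-0.207, -0.029, -0.978]]
contact_force: [-5.6, 1.0, 14.3]
gripper_width: 0.0002
finger_force: 6.9
```

Call:
carry_out(
  moves=[255,0,0,0,0,0,0,255,0,0,0,0,0,0,255,0,0,0,0,0,0,255,0,0,0,0,0,0,255,0,0,0,0,0,0],
)

```text
t: 9.53
tool_pos: [0.4959, 0.0181, 0.0538]
ee_rot: [[-0.468, 0.881, 0.073], [0.859, 0.473, -0.196], [-0.207, -0.029, -0.978]]
contact_force: [-6.5, 1.8, 13.7]
gripper_width: -0.0003
finger_force: 6.8
```

Call:
carry_out(
  moves=[255,0,0,0.002,0,0,0,255,0,0,0.006,0,0,0,255,0,0.002,0.02,0,0,0,255,-0.01,0.02,0.05,0,0,0,255,-0.02,0.05,0.08,0,0,0,255,-0.04,0.08,0.1,0,0,0,255,-0.06,0.11,0.12,0,0,0,255,-0.08,0.14,0.13,0,0,0],
)

```text
t: 10.2
tool_pos: [0.4158, 0.1593, 0.1853]
ee_rot: [[-0.467, 0.881, 0.077], [0.86, 0.472, -0.195], [-0.208, -0.024, -0.978]]
contact_force: [0.9, 0.4, -0.1]
gripper_width: 0.0002
finger_force: 0.0
```

Call:
carry_out(
  moves=[255,-0.02,0.02,0.04,0,0,0,255,-0.04,0.03,0.06,0,0,0,255,-0.04,0.03,0.06,0,0,0,255,-0.04,0.03,0.06,0,0,0],
)

```text
t: 10.53
tool_pos: [0.3758, 0.1891, 0.244]
ee_rot: [[-0.47, 0.88, 0.077], [0.858, 0.475, -0.194], [-0.207, -0.025, -0.978]]
contact_force: [0.9, -0.4, -0.3]
gripper_width: 0.0003
finger_force: 0.0
```

```bash
python3 look.py l4; python3 meas.py l4|head -1
```

```text
10.5333 [0.3758 0.1891 0.244 ] [ 0.91 -0.39 -0.28]
10.6333 [0.3753 0.1877 0.2415] [-0.07 -0.32 -0.37] 118.6
```

View pics/l4.png

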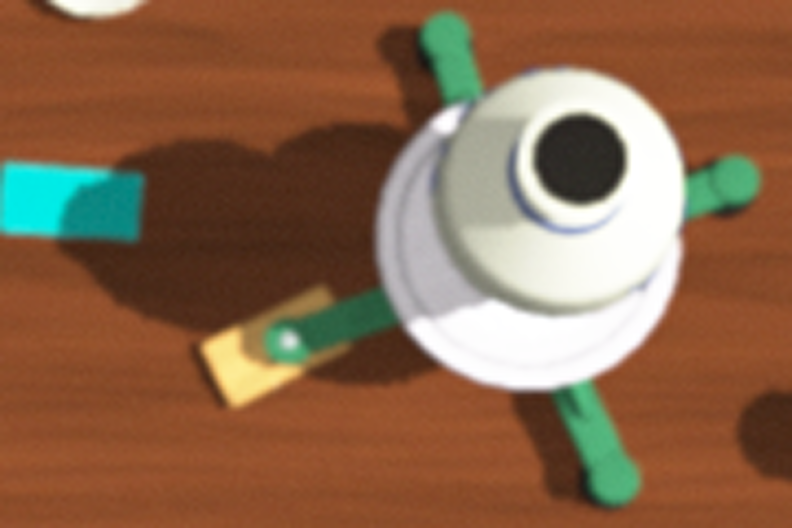

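The wedge is in place under the bare foot (288,342). The wheel's feet are still at their starting pixels and the arm is clear.

```bash
python3 -c "
from cell import hand_in;print(hand_in())"
```

```text
the job is handed in; nothing more can be done
None
```

The wedge is snug under the bare foot (pushed home with about 10 N), the foot held through a 14 N press check with no visible tipping, the arm is clear, and the job is handed in; no verdict was returned.

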